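# Lay out the weigh-and-mix station on the lab bench

## Robot

A 7-joint arm with a two-finger parallel gripper is mounted at the origin on the work surface. World frame = base frame: x ahead of the robot, y to its left, z up, the work surface at z = 0. Lengths are in mm, angles in rad, forces in N, time in s.
With the tool pointing down it reaches from about 425 to 875 mm from the base axis. Payload 9.9 kg.
Tool frame: the origin (TCP) lies on the centre line of the jaws, within the pads' length; the fingertips stand 17 mm ahead of it and the grasp point (between the pads) lies 2 mm behind it; z points along the fingers, y is the line along which they close (so a half turn about z gives the same grasp; the last joint's range is limited). The gripper opens to 85 mm and grips with 20 to 120 N. Pads are 22 mm wide; open, the fingers measure 114 mm over their backs; the gripper's body (76 mm by 85 mm) begins 54 mm behind the grasp point. The pads swing forward as they close: fully open they stand 13 mm farther back than shut.
Start: joints at [1.062, 0.576, 0.025, 1.437, -0.015, 1.129, -0.057], TCP at [278.198, -615.008, 248.289] pointing down, gripper open.
Joint ranges: [-2.76, 2.76], [-0.34, 2.15], [-1.52, 1.57], [0.19, 2.46], [-1.09, 4.23], [0.17, 1.99], [-2.82, 2.82]. Speed limits (rad/s): [2.22, 2.22, 3.01, 3.01, 3.14, 3.14, 3.14].

## Interface

Orientations are given as [roll, pitch, yaw] about the fixed x, y, z axes, in that order (R = Rz(yaw) Ry(pitch) Rx(roll)).
In Python, from plant import manip gives the robot as it stands.
- The arm moves only by the shell command python3 -m creep 'ROWS' [OPENING] [FORCE]. ROWS is rows parted by semicolons, their numbers by spaces, 1 to 5 of them, each of 6 numbers: dx, dy, dz in mm, then a rotation vector rx, ry, rz in rad; each row is the pose to reach, as a shift and turn from the pose commanded when the command began, along the tool's axes at that moment; what a row does not reach only later rows make up. A row lasts 1/10 s, in which the tool goes at most 50 mm and 0.15 rad, less where a joint would pass 70% of its speed; a pose out of reach is approached as far as the arm can. OPENING is the finger opening in mm, set as the command begins (- or left out keeps the last). The fingers move at their own pace and stop on an object; FORCE is the grip in N (left out, the last holds). Time passes only in rows, so rows that do not move let the fingers close. It prints the time, the measured TCP pose, the force, the opening and the grip force at its end.
- manip.get_obs(): the state, without advancing time (a new reading comes with each control period).
- manip.capture(name): name is "side" or "top" or "wrist"; returns a dict with "frame" (400x640x3 uint8, red, green, blue), "mtx" (3x3 intrinsics, pixels), "T" (4x4, takes a point from camera to world coordinates). Camera axes: x right, y down, z forward; pixel columns grow to the right and rows downward; lengths in mm; the calibration is good to about 2 mm. A picture is of the moment at which its call begins. There is no depth.
- manip.job_done(): hands the job in; it is judged then, once.
Trained networks look in a picture, given as the dict that the camera call returned (one of the last four; its "shot" number tells which), for a name from the list of things; names that differ only in an ending like _2 or _b are one class to them, and where a whole thing is asked for, a point or a joint stands for the part that bears it (a point fixed in the world has none). Each returns a list of dicts, best first, with "conf" (0 to 1); they miss things now and then, are a little off and sometimes report something else, mostly with a low value. They report only what shows in the picture. A call takes as long as a camera call. They do not tell look-alikes from the thing itself.
- manip.silhouettes(thing, picture): "pixels" (400x640 bool, what is visible of it) and "extent" ([left, top, right, bottom] in pixels, round what is visible of it).
The state is a dict: "clock": time; "joint_pos": joint angles; "qd": joint speeds; "joint_torque": joint torques, N m; "tcp_pos": TCP position; "orientation": TCP orientation; "wrist_force": force on the tool from outside, world axes, zero at the start; "ft_torque": the same for the moment, N m; "width": finger opening in mm; "gripper_force": force on a finger pad.
Only numpy, scipy, OpenCV 4.12 (cv2) and the standard library are available. Lean on these libraries where they do the work, as an engineer would, in place of code of your own. Each camera call takes 0.05 s, during which the arm holds its last target. There are 200 camera calls.

## Task

Lay out this bench for the weigh-and-mix exercise: stand the large Petri dish in the middle of the balance pan with the small Petri dish centred on top of it, and stand the beaker on the bench midway between the balance and the vortex mixer, on the straight line between their centres. Stand the capped tube on the bench on the balance's other side, as the mirror image of the beaker: straight out on that same line and just as far from the pan's centre. Everything ends upright and let go; leave the amber bottle and the brass weight where they are.

Things in the scene. Friction and masses are not known exactly. Their poses are not given: they have to be found in the camera images.
- balance: White low balance, fixed: housing 120 mm wide (y), from 70 mm before the origin (-x, edge with black display) to 55 mm behind it; round steel pan 92 mm across, its flat top 45 mm above the bench. Origin on the bench under the pan's centre; z up; yaw up to 0.15 rad. The mixer stands about 260 mm off along its +y or -y axis (within 2 mm of that axis; the side varies).
- mixer: White vortex mixer with a purple front panel and a black rubber cup on top, fixed to the bench: 112 mm deep (x), 100 mm wide (y), 150 mm tall. Origin on the bench under the middle of the case, which is also under the cup's centre; z up; front at -x.
- dish_large: Large closed Petri dish, clear over tan agar, white rim line: 60 mm across, 15 mm high, flat top, 30 g. One solid piece, gripped across its side. Origin at the centre of its underside, z up.
- dish_small: Small closed Petri dish, clear over tan agar, white rim line: 35 mm across, 12 mm high, flat top, 14 g. One solid piece. Origin at the centre of its underside, z up.
- beaker: Empty glass beaker, straight-sided, open at the top with a white rim: 50 mm across, 70 mm high, wall 3 mm, 55 g. Origin at the centre of its underside, z up.
- tube: Self-standing 50 ml centrifuge tube, whitish, with a blue screw cap: body 29 mm across, foot 30 mm, cap 34 mm across from 95 mm up to the top at 111 mm; 60 g. Stands upright; can be gripped by the cap; origin at the centre of its underside, z up.
- amber_bottle: Small closed amber glass bottle with a black cap, a bystander to leave alone: 40 mm across, 75 mm high. Origin at the centre of its underside.
- brass_weight: Brass calibration weight with a knob on top, a bystander to leave alone: 28 mm across, 47 mm high. Origin at the centre of its underside.
Mind the look-alikes: they are no part of the job. Leave any blue look-alike of the beaker alone.

How it is judged:
By the outcome, as a careful person would: the job done as asked, in the order asked, and still so for the second after the job is handed in, with the robot touching nothing.
It also fails if it takes over 128 s, if anything falls off the work surface, if the arm or the gripper's body presses on something with over 40 N, if the wrist force passes 120 N, or if a joint passes its speed limit or range.

## Working session

There is one attempt and no reset: what is moved stays moved. The work goes in short steps, Python scripts to look and compute and a shell command to move; the robot and the scene stay as the last step left them, time stands still between calls to the robot, and variables do not carry over. Pictures are saved under pics/ and viewed, at most 14 in all, crops included, and the job is handed in when it is done.

```bash
ls; mkdir -p pics
cat > h.py <<'E'
import numpy as np, cv2
from plant import manip
THINGS=["balance","mixer","dish_large","dish_small","beaker","tube","amber_bottle","brass_weight"]
def snap(cam,name=None):
    p=manip.capture(cam)
    if name: cv2.imwrite(f"pics/{name}.png",cv2.cvtColor(p["frame"],cv2.COLOR_RGB2BGR))
    return p
def ray(p,u,v):
    d=np.linalg.inv(p["mtx"])@[u,v,1]; T=np.array(p["T"]); return T[:3,3],T[:3,:3]@d
def atz(p,u,v,z):
    o,d=ray(p,u,v); return o+d*(z-o[2])/d[2]
def proj(p,X):
    T=np.array(p["T"]); c=T[:3,:3].T@(np.asarray(X)-T[:3,3]); q=np.array(p["mtx"])@c; return q[:2]/q[2]
E
python3 - <<'E'
from h import *
for c in ["top","side","wrist"]:
    p=snap(c,c+"0"); print(c,np.round(p["T"],2).tolist(),np.round(p["mtx"],1).tolist())
    if c=="wrist": continue
    for t in THINGS:
        for s in manip.silhouettes(t,p):
            if s["conf"]>.2: print(t,round(s["conf"],2),s["extent"])
print(manip.get_obs())
E
```

```text
pics
top [[-0.0, -0.99, 0.14, 392.86], [-1.0, 0.0, -0.01, -7.51], [0.01, -0.14, -0.99, 880.46], [0.0, 0.0, 0.0, 1.0]] [[424.9, 0.0, 318.6], [0.0, 424.9, 200.9], [0.0, 0.0, 1.0]]
balance 0.63 [218.7, 138.3, 280.8, 197.7]
dish_large 0.63 [436.4, 256.3, 469.2, 284.5]
dish_small 0.6 [332.5, 236.7, 345.6, 257.6]
beaker 0.93 [155.9, 207.5, 190.1, 234.3]
beaker 0.83 [208.9, 235.8, 234.5, 265.6]
tube 0.97 [385.4, 243.5, 411.9, 257.3]
amber_bottle 0.84 [161.4, 261.5, 187.5, 283.9]
brass_weight 0.63 [267.7, 234.7, 283.2, 248.3]
side [[1.0, -0.0, 0.03, 456.41], [-0.02, -0.71, 0.7, -569.93], [0.02, -0.7, -0.71, 626.1], [0.0, 0.0, 0.0, 1.0]] [[410.4, 0.0, 319.9], [0.0, 410.4, 200.8], [0.0, 0.0, 1.0]]
balance 0.83 [335.1, 145.9, 395.2, 196.3]
mixer 0.64 [350.7, 203.7, 425.9, 292.1]
dish_large 0.89 [234.8, 329.1, 275.4, 369.7]
dish_small 0.67 [282.7, 220.4, 302.9, 241.0]
beaker 0.87 [307.0, 109.6, 328.1, 142.8]
beaker 0.81 [281.3, 130.2, 302.3, 168.3]
tube 0.71 [270.9, 237.8, 293.6, 290.6]
amber_bottle 0.56 [264.3, 109.1, 282.3, 136.1]
brass_weight 0.57 [294.1, 174.8, 303.6, 197.7]
wrist [[0.41, -0
[... 176 characters left out ...]
5, 'joint_pos': array([ 1.0622036 ,  0.57568776,  0.02487004,  1.43712012, -0.0149614 ,
        1.12900988, -0.05651166]), 'qd': array([-0.00259697, -0.0003539 ,  0.00090152,  0.00087337, -0.00050268,
        0.00020116,  0.00046429]), 'joint_torque': array([-1.09271832e-04, -7.65501523e+01,  2.24937536e+00, -2.86300957e+01,
        1.54995394e-02,  2.87128532e-03, -2.47211011e-05]), 'tcp_pos': array([ 278.19453802, -614.99557859,  248.28928756]), 'orientation': array([-3.14155298e+00,  1.62398790e-05,  4.24820581e-01]), 'wrist_force': array([ 0.09577518,  0.15519307, -0.13316657]), 'ft_torque': array([-0.02585187,  0.02656487, -0.0045819 ]), 'gripper_force': 0.0, 'width': 85.17565357429729}
```

View pics/top0.png

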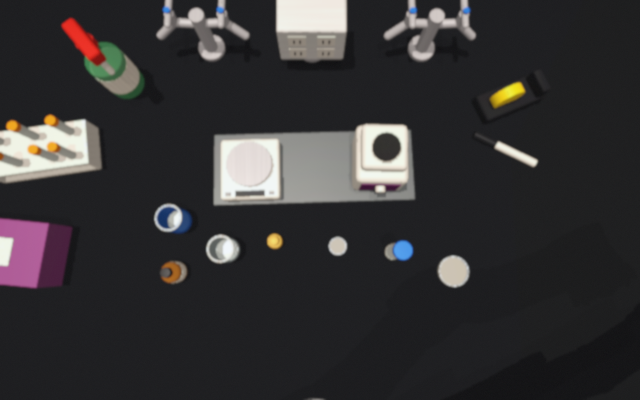

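View pics/side0.png

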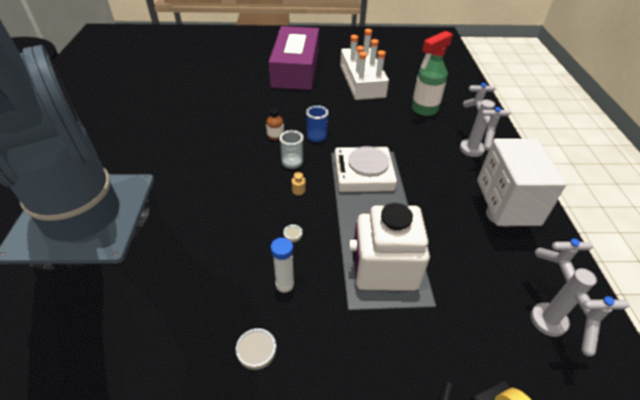

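```bash
cat >> h.py <<'E'
from scipy.optimize import least_squares
CYL={"dish_large":[(30,0),(30,15)],"dish_small":[(17.5,0),(17.5,12)],"beaker":[(25,0),(25,70)],"tube":[(15,0),(14.5,95),(17,95),(17,111)],"amber_bottle":[(20,0),(20,50),(12,75)],"brass_weight":[(14,0),(14,30),(8,47)]}
A=np.linspace(0,2*np.pi,48,endpoint=False)
def pts(t,X):
    return np.vstack([[[X[0]+r*np.cos(a),X[1]+r*np.sin(a),X[2]+z] for a in A] for r,z in CYL[t]])
def ext(p,P):
    T=np.array(p["T"]); c=(P-T[:3,3])@T[:3,:3]; q=c@np.array(p["mtx"]).T; q=q[:,:2]/q[:,2:]
    return np.r_[q.min(0),q.max(0)]
def fit(t,obs,x0):   # obs: list of (picture, extent); free x,y,z
    f=lambda X: np.concatenate([ext(p,pts(t,X))-(np.array(e)) for p,e in obs])
    r=least_squares(f,x0,loss="soft_l1"); return r.x,f(r.x)
def sil(t,p,n=1):
    return [s for s in manip.silhouettes(t,p) if s["conf"]>.2][:n]
E
python3 - <<'E'
from h import *
P=[snap("top"),snap("side")]
for t in CYL:
    S=[sil(t,p,2) for p in P]
    for i,a in enumerate(S[0]):
        x0=atz(P[0],(a["extent"][0]+a["extent"][2])/2,(a["extent"][1]+a["extent"][3])/2,20)
        x0[2]=0
        for j,b in enumerate(S[1]):
            x,r=fit(t,[(P[0],a["extent"]),(P[1],b["extent"])],x0)
            print(t,i,j,np.round(x,1),np.round(r,1), round(a["conf"],2),round(b["conf"],2))
for p in P:
    for t in ["balance","mixer"]:
        for s in sil(t,p): print(t,s["extent"], s["pixels"].sum())
# pan: crop saving, upscaled
a=P[0]["frame"][120:215,205:420]; b=P[1]["frame"][130:305,325:440]
cv2.imwrite("pics/c1.png",cv2.resize(a[:,:,::-1],None,fx=3.5,fy=3.5,interpolation=cv2.INTER_CUBIC))
E
```

```text
dish_large 0 0 [ 375.1 -286.9   13.9] [ 2.6 -1.5 -2.3  1.3  1.7 -2.6 -2.1  1.9] 0.94 0.83
dish_small 0 0 [425.8 -56.9  13.6] [-4.5 -0.7  2.3  0.9 -0.6  1.3  0.8 -1. ] 0.77 0.48
beaker 0 0 [419.6 176.1  -6.9] [-4.6  0.8  2.  -1.6 -2.  -0.4  1.1  0.7] 0.98 0.77
beaker 0 1 [419.2 164.3  68.7] [ -8.9  -1.7   1.2  -1.5 -28.4  -0.6 -25.    5.5] 0.98 0.64
beaker 1 0 [ 477.5  306.7 -105.3] [ 0.9  4.4 -0.5  1.1 24.   0.6 23.4 -3.8] 0.6 0.77
beaker 1 1 [475.3 273.6  -2.3] [-1.5 -0.9  1.  -0.9 -1.2 -0.2 -1.4  0.8] 0.6 0.64
tube 0 0 [ 415.1 -164.9    3.7] [ 0.3 -0.5 -0.3  1.9  1.6 -0.9 -0.6  1.2] 0.78 0.77
amber_bottle 0 0 [372.2 278.6 -15.7] [-0.3 -0.   0.2  0.   1.8 -1.8 -2.7  6.1] 0.76 0.87
amber_bottle 0 1 [ 374.7  456.7 -528. ] [   2.6   -0.9   -7.6   -8.8  -70.3    2.6 -135.   -68.5] 0.76 0.23
brass_weight 0 0 [438.8  75.3  -5.8] [-1.  -2.2  0.9  1.3 -2.   1.1  1.2 -0.9] 0.74 0.47
balance [218.1, 138.7, 279.4, 201.6] 3765
mixer [351.0, 125.1, 408.8, 193.9] 3542
balance [334.0, 144.0, 395.2, 192.1] 2457
mixer [351.7, 200.1, 426.8, 294.2] 5905
```

View pics/c1.png

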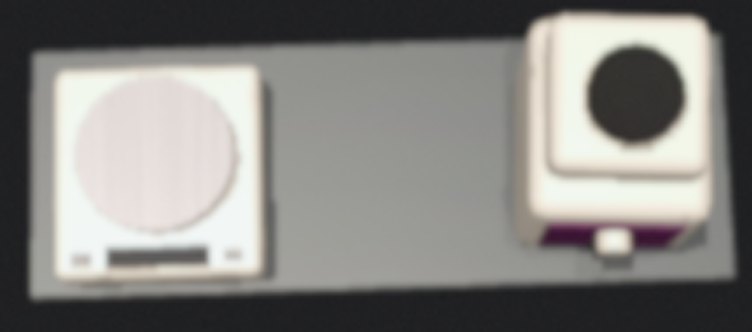

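```bash
cat >> h.py <<'E'
from scipy.spatial.transform import Rotation as Rot
def plan(x,y,z,yaw):
    o=manip.get_obs(); R=Rot.from_euler("xyz",o["orientation"]); G=Rot.from_euler("xyz",[np.pi,0,yaw])
    d=R.inv().apply(np.array([x,y,z])-o["tcp_pos"]); w=(R.inv()*G).as_rotvec()
    print("shift",np.round(d,1),"rot",np.round(w,3),"t",round(o["clock"],2))
E
python3 -c "
from h import *
plan(375,-287,180,0)"
```

```text
shift [ 223.4 -258.9   68.3] rot [-0.     0.     0.425] t 1.85
```

```bash
r="223 -259 68 0 0 0.425"; python3 -m creep '223 -259 68 0 0 0.425;223 -259 68 0 0 0.425;223 -259 68 0 0 0.425;223 -259 68 0 0 0.425;223 -259 68 0 0 0.425'; python3 -c "
from h import *
plan(375,-287,180,0)"
```

```text
clock: 2.35
tcp_pos: [347.8, -377.9, 199.4]
orientation: [3.141, -0.001, -0.0]
wrist_force: [0.8, -0.3, 0.3]
width: 85.4
gripper_force: 0.0
shift [ 27.2 -90.9  19.4] rot [ 0.    -0.001 -0.   ] t 2.35
```

```bash
python3 -m creep '27 -91 19 0 0 0;27 -91 19 0 0 0;27 -91 19 0 0 0'
python3 - <<'E'
from h import *
o=manip.get_obs()
p=snap("wrist","w1"); print(np.round(p["T"],3)[:3,3]-o["tcp_pos"])
for t in ["dish_large","tube"]:
    for s in sil(t,p):
        e=s["extent"]; print(t,s["conf"],e); c=((e[0]+e[2])/2,(e[1]+e[3])/2)
        if t=="dish_large":
            m=s["pixels"].astype(np.uint8); k=cv2.findContours(m,0,1)[0]; k=max(k,key=len); print(cv2.fitEllipse(k)); 
            print(atz(p,*c,8)); print(fit(t,[(p,e)],[375,-287,0]))
E
```

```text
clock: 2.65
tcp_pos: [376.1, -282.4, 179.7]
orientation: [-3.138, 0.001, 0.008]
wrist_force: [-0.7, -0.7, -0.1]
width: 85.7
gripper_force: 0.0
[ 67.72981383   0.57928782 125.09107413]
dish_large 0.55 [295.3, 154.2, 364.1, 218.4]
((328.5209655761719, 184.12115478515625), (69.76002502441406, 70.4423828125), 25.664037704467773)
[ 374.25092129 -286.4923014     8.        ]
(array([ 368.42899388, -286.78319612,  -23.97780154]), array([ 1.27402448, -1.31130935, -1.27304695,  1.3286257 ]))
tube 0.95 [78.5, 120.0, 205.3, 185.7]
```

View pics/w1.png

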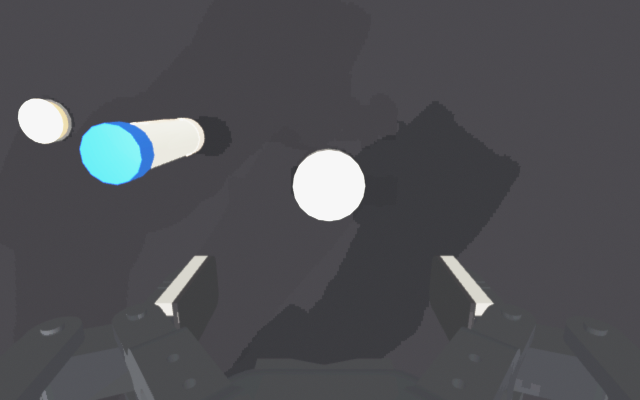

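```bash
cat >> h.py <<'E'
def disc(p,u,v,z,r,lo=None):  # bright/odd disc near (u,v): ellipse of connected region similar to the pixel there -> world centre at z, and diameter check
    f=cv2.cvtColor(p["frame"],cv2.COLOR_RGB2BGR).copy(); m=np.zeros((402,642),np.uint8)
    cv2.floodFill(f,m,(int(u),int(v)),0,(lo or 25,)*3,(lo or 25,)*3,cv2.FLOODFILL_FIXED_RANGE|cv2.FLOODFILL_MASK_ONLY|(255<<8)|4)
    m=m[1:-1,1:-1]; k=max(cv2.findContours(m,0,cv2.CHAIN_APPROX_NONE)[0],key=len); h=cv2.convexHull(k)[:,0,:].astype(float)
    W=np.array([atz(p,a,b,z)[:2] for a,b in k[:,0,:]])
    g=least_squares(lambda q: np.hypot(*(W-q[:2]).T)-q[2],[*W.mean(0),r],loss="soft_l1")
    return np.round(g.x,1), round(float(np.sqrt(np.mean(g.fun**2))),1)   # x,y,radius at height z
E
python3 - <<'E'
from h import *
p=snap("wrist")
print(disc(p,328,184,15,30),disc(p,113,153,111,17,40),disc(p,43,120,12,17.5))
x=disc(p,328,184,15,30)[0]
plan(x[0],x[1],60,0); print(manip.get_obs()["tcp_pos"])
E
```

```text
(array([ 376.2, -285.4,   29.6]), 0.3) (array([ 415.3, -164.9,   16.1]), 0.2) (array([426.9, -52.5,  17.3]), 0.2)
shift [  1.8  -4.7 120.8] rot [ 0.001 -0.    -0.001] t 2.85
[ 374.32570823 -289.96384002  180.8498251 ]
```

```bash
python3 -m creep '2 -4 120 0 0 0;2 -4 120 0 0 0;2 -4 120 0 0 0;2 -4 150 0 0 0;2 -4 156 0 0 0'; python3 -m creep '0 0 0 0 0 0;0 0 0 0 0 0'
python3 - <<'E'
from h import *
snap("wrist","w2"); plan(376,-286,20,0)
E
```

```text
clock: 3.35
tcp_pos: [374.9, -285.7, 22.2]
orientation: [-3.14, 0.003, -0.003]
wrist_force: [0.3, 0.1, 1.1]
width: 85.7
gripper_force: 0.0
clock: 3.55
tcp_pos: [376.6, -285.8, 25.4]
orientation: [3.141, -0.001, -0.001]
wrist_force: [0.3, 0.1, 1.5]
width: 85.3
gripper_force: 0.0
shift [-0.9  0.3  5.7] rot [ 0.001 -0.002 -0.001] t 3.6
```

View pics/w2.png

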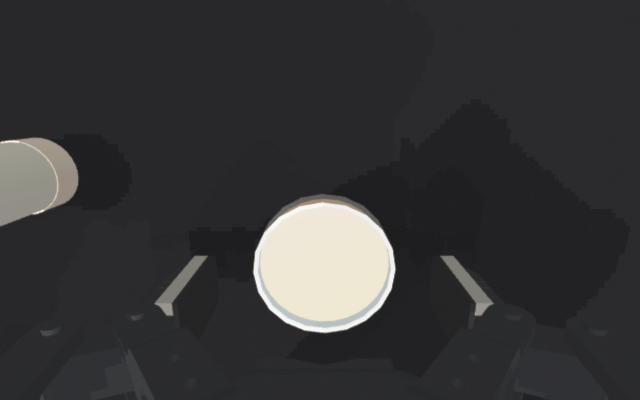

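```bash
python3 -m creep '0 0 5 0 0 0;0 0 5 0 0 0' 64 25; python3 -m creep '0 0 0 0 0 0;0 0 0 0 0 0;0 0 0 0 0 0'
python3 - <<'E'
from h import *
snap("wrist","w3"); plan(376,-286,20,0)
E
```

```text
clock: 3.8
tcp_pos: [376.7, -285.0, 19.9]
orientation: [3.141, -0.001, -0.0]
wrist_force: [0.7, -0.2, 0.1]
width: 64.3
gripper_force: 0.0
clock: 4.1
tcp_pos: [376.5, -284.8, 19.7]
orientation: [3.142, -0.0, -0.0]
wrist_force: [-0.3, 0.7, 0.1]
width: 64.3
gripper_force: 0.0
shift [-0.5  1.2 -0.4] rot [ 0. -0. -0.] t 4.15
```

View pics/w3.png

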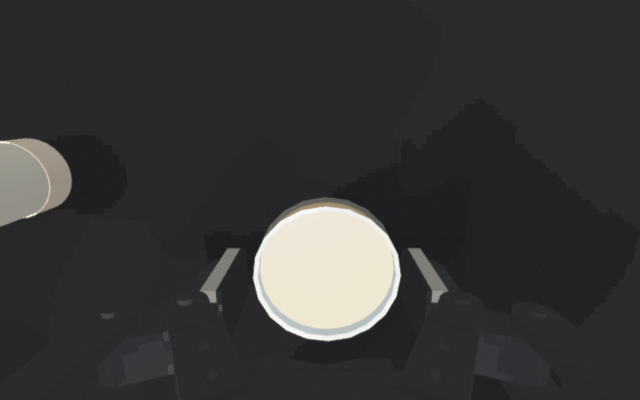

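Run:
```python
from h import *
p=snap("wrist"); t=manip.get_obs()["tcp_pos"]
for z in (-17,-10,-5,0,10,25): print(z,proj(p,t+[11,32,z]),proj(p,t+[-11,32,z]),proj(p,t+[11,-32,z]))
print(proj(p,[376,-255.5,0]),proj(p,[376,-255.5,15]))
```

```text
-17 [249.8143954  239.71132678] [252.52432904 286.05680343] [399.62531715 239.79044246]
-10 [246.38986906 246.09208345] [249.35332381 294.25788356] [403.15335821 246.17542888]
-5 [243.74250927 251.02478271] [246.90940638 300.57851728] [405.88075969 251.11143192]
0 [240.90717973 256.30771704] [244.29914224 307.32936875] [408.80183223 256.39793744]
10 [234.5864129  268.08490051] [238.50667712 322.31025559] [415.31381247 268.1832043 ]
25 [223.05908318 289.56322436] [228.03629769 349.38949839] [427.19010254 289.67670441]
[258.53666888 261.71538772] [251.96709162 277.81847166]
```

```bash
python3 -m creep '0 0 5 0 0 0;0 0 9 0 0 0;0 0 9 0 0 0'; python3 -m creep '0 0 0 0 0 0;0 0 0 0 0 0;0 0 0 0 0 0' 55 30
```

```text
clock: 4.5
tcp_pos: [376.5, -284.8, 11.0]
orientation: [3.141, -0.001, -0.0]
wrist_force: [-2.0, 1.9, 15.9]
width: 64.0
gripper_force: 8.4
clock: 4.8
tcp_pos: [377.3, -285.0, 12.1]
orientation: [3.14, -0.002, 0.001]
wrist_force: [-2.6, 4.3, 35.3]
width: 59.0
gripper_force: 38.7
```

```bash
python3 -m creep '0 0 -3 0 0 0;0 0 -5 0 0 0;0 0 -10 0 0 0;0 0 -40 0 0 0'
python3 - <<'E'
from h import *
snap("wrist","w4"); plan(376,-286,20,0);o=manip.get_obs(); print(o["width"],o["gripper_force"],o["wrist_force"])
E
```

```text
clock: 5.2
tcp_pos: [375.1, -283.9, 48.8]
orientation: [-3.139, 0.004, -0.0]
wrist_force: [0.1, -0.9, 0.3]
width: 58.6
gripper_force: 32.6
shift [-0.6  0.8 33.6] rot [ 0.    -0.001 -0.001] t 5.25
58.51445601409283 32.59080111980438 [1.13735722 0.04959568 3.47487775]
```

View pics/w4.png

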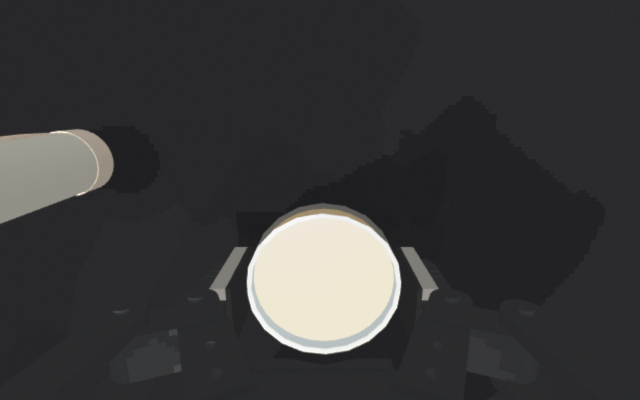

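```bash
cat >> h.py <<'E'
def pan_top(p): return disc(p,249,164,45,46)
E
python3 - <<'E'
from h import *
p=snap("top")
print(atz(p,249.6,164.3,45),atz(p,386.7,146.9,150), disc(p,387,147,150,15))
for l in(8,12,18):print(l,disc(p,240,160,45,46,l))
w=snap("wrist"); t=manip.get_obs()["tcp_pos"]; d=disc(w,322,280,t[2]+3,30)
print(d,t,d[0][:2]-t[:2])
b=atz(p,249.6,164.3,45); plan(b[0]-60,b[1],230,0)
E
```

```text
[589.11434645 123.6799276   45.        ] [ 595.98228864 -134.83284241  150.        ] (array([ 596.7, -133.9,   22.5]), 0.6)
8 (array([592.1, 125.8,  43.6]), 1.6)
12 (array([592.8, 125.4,  45.5]), 3.6)
18 (array([580.5, 124.2,  61.7]), 10.5)
(array([ 378.8, -284.8,   27. ]), 1.3) [ 377.03984353 -285.27953399   51.54983103] [1.76015647 0.47953399]
shift [ 152.3 -408.8 -178.7] rot [ 0.001 -0.002 -0.   ] t 5.35
```

```bash
python3 -m creep '0 0 -50 0 0 0;20 -20 -90 0 0 0;50 -50 -120 0 0 0;80 -80 -150 0 0 0;110 -100 -180 0 0 0'; python3 -m creep '30 -30 -30 0 0 0;53 -50 -30 0 0 0;53 -50 -30 0 0 0'
python3 - <<'E'
from h import *
p=snap("wrist","w5"); 
for s in sil("mixer",p): print(s["conf"],s["extent"])
print(proj(p,[596.3,-134.3,150])); plan(530,125,230,0)
u,v=proj(p,[596.3,-134.3,150])
for l in (10,20,30): print(disc(p,u,v,150,22,l))
E
```

```text
clock: 5.85
tcp_pos: [486.1, -183.0, 230.5]
orientation: [-3.141, 0.002, 0.001]
wrist_force: [0.3, -0.8, -0.4]
width: 58.5
gripper_force: 32.9
clock: 6.15
tcp_pos: [542.4, -130.6, 259.7]
orientation: [-3.14, -0.002, 0.006]
wrist_force: [0.6, 0.4, -0.6]
width: 59.1
gripper_force: 32.9
0.78 [267.0, 40.5, 397.2, 196.7]
[331.07662003 124.62225159]
shift [  -8.3 -259.6   28.8] rot [-0.     0.002  0.001] t 6.25
(array([ 597.7, -133.3,   24.5]), 0.2)
(array([ 597.7, -133.4,   24.7]), 0.2)
(array([ 597.7, -133.4,   24.8]), 0.2)
```

View pics/w5.png

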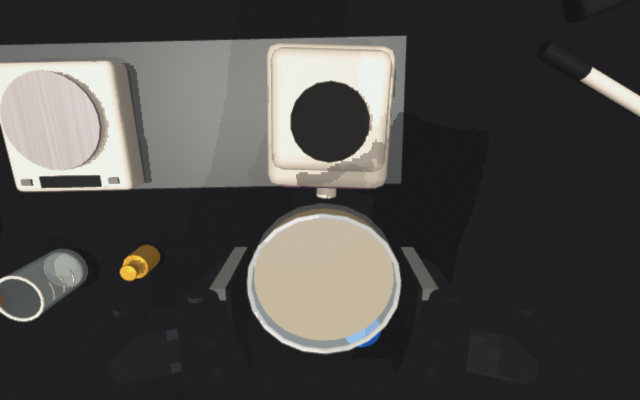

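```bash
python3 - <<'E'
from h import *
p=snap("wrist")
c=disc(p,331,123,150,22,20); print(c,disc(p,331,123,155,22,20))
for l in (15,20,25,30): print(disc(p,55,125,45,46,l))
plan(530,125,230,0)
E
python3 -m creep '-8 -50 0 0 0 0;-8 -100 0 0 0 0;-8 -150 10 0 0 0;-8 -200 20 0 0 0;-8 -250 29 0 0 0'
python3 -m creep '0 -10 0 0 0 0;0 -10 0 0 0 0'
python3 - <<'E'
from h import *
p=snap("wrist","w6");u,v=proj(p,[591,125,45]);print(u,v)
for l in (15,20,25,30): print(disc(p,u,v,45,46,l))
E
```

```text
(array([ 597.7, -133.3,   24.7]), 0.2) (array([ 597.9, -133.3,   24.2]), 0.2)
(array([590.9, 126.3,  44.3]), 2.0)
(array([591. , 126.2,  44.5]), 1.7)
(array([591. , 126.2,  44.6]), 1.7)
(array([591. , 126.2,  44.7]), 1.8)
shift [  -8.1 -260.6   28.8] rot [ 0.     0.002 -0.   ] t 6.3
clock: 6.8
tcp_pos: [530.2, 111.5, 230.8]
orientation: [3.141, 0.001, -0.003]
wrist_force: [0.6, 0.6, -0.2]
width: 59.0
gripper_force: 32.9
clock: 7.0
tcp_pos: [530.2, 122.4, 230.8]
orientation: [3.141, 0.002, 0.002]
wrist_force: [0.4, -0.1, 0.1]
width: 59.2
gripper_force: 32.9
321.2464559476562 110.15818668206781
(array([600.6, 134.5,  52.2]), 11.6)
(array([603.2, 128.8,  55.7]), 12.4)
(array([601.2, 128.8,  56.5]), 11.3)
(array([597.8, 129.3,  57.4]), 10.2)
```

View pics/w6.png

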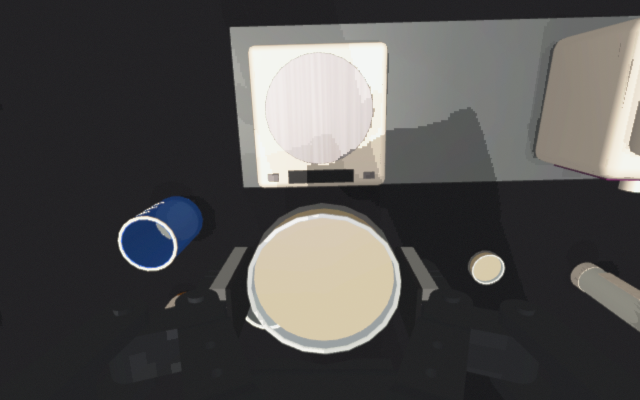

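Run:
```python
from h import *
CYL["pan"]=[(46,0)]
p=snap("wrist")
f=p["frame"].astype(int); print(f[108,[250,258,262,268,300,340,370,378]].tolist())
print(fit("pan",[(p,[265,52,374,164.5])],[591,125,45]))
r=least_squares(lambda q: ext(p,pts("pan",[q[0],q[1],45]))-[265,52,374,164.5],[591,125]); print(r.x,r.fun)
m=(np.abs(f-f[108,320]).max(2)<45)&(f[:,:,0]<228); m=m.astype(np.uint8)
m[:40]=0;m[168:]=0;m[:,:258]=0;m[:,380:]=0
m=cv2.morphologyEx(m,cv2.MORPH_OPEN,np.ones((5,5),np.uint8))
k=max(cv2.findContours(m,0,cv2.CHAIN_APPROX_NONE)[0],key=len); print(cv2.boundingRect(k))
W=np.array([atz(p,a,b,45)[:2] for a,b in k[:,0]])
g=least_squares(lambda q:np.hypot(*(W-q[:2]).T)-q[2],[591,125,46],loss="soft_l1");print(g.x,np.abs(g.fun).mean())
t=manip.get_obs()["tcp_pos"]
print("dish rim", least_squares(lambda q: ext(p,[[q[0]+30*np.cos(a),q[1]+30*np.sin(a),t[2]+q[2]] for a in A]@np.eye(3))-[248,215,401,354],[532,125,3]).x,t)
```

```text
[[232, 223, 208], [244, 245, 240], [225, 221, 215], [241, 236, 234], [237, 231, 229], [232, 224, 223], [208, 197, 180], [243, 239, 228]]
(array([591.24004331, 123.9467818 ,  46.10583659]), array([ 0.02185423, -0.020294  , -0.0218594 ,  0.02202617]))
[591.24719802 123.95788414] [ 0.21380638  0.15346083 -0.21395012 -0.19897559]
(286, 101, 84, 63)
[603.18362221 136.83316379  50.17459874] 6.357309839580362
dish rim [ 5.28122223e+02  1.20332558e+02 -5.23863929e-02] [530.90543559 119.08076938 231.38105956]
```

```bash
python3 -m creep '0 0 0 0 0 0;0 0 0 0 0 0;0 0 0 0 0 0'
python3 - <<'E'
from h import *
p=snap("wrist","w7"); t=manip.get_obs()["tcp_pos"]; print(t,p["T"][:3,3]-t)
for zz in (0,3): 
  r=least_squares(lambda q: ext(p,np.array([[q[0]+30*np.cos(a),q[1]+30*np.sin(a),t[2]+zz] for a in A]))-[248,215,401,354],[532,125]);print(r.x-t[:2],r.fun)
f=cv2.cvtColor(p["frame"],cv2.COLOR_RGB2BGR)[30:200,220:420]
cv2.imwrite("pics/c2.png",cv2.resize(f,None,fx=3,fy=3,interpolation=cv2.INTER_CUBIC))
E
```

```text
clock: 7.4
tcp_pos: [531.2, 120.2, 231.8]
orientation: [3.141, -0.0, -0.002]
wrist_force: [0.5, 0.2, 0.2]
width: 59.0
gripper_force: 32.9
[531.13748356 120.57733396 231.80198369] [6.76366451e+01 3.78619171e-02 1.25191918e+02]
[-2.5756115  -0.21224299] [-0.1609635   0.3702587   0.16094083 -0.44276592]
[-1.10730289 -0.20569165] [-2.01066328 -0.96675736  2.00973781  1.51708884]
```

View pics/c2.png

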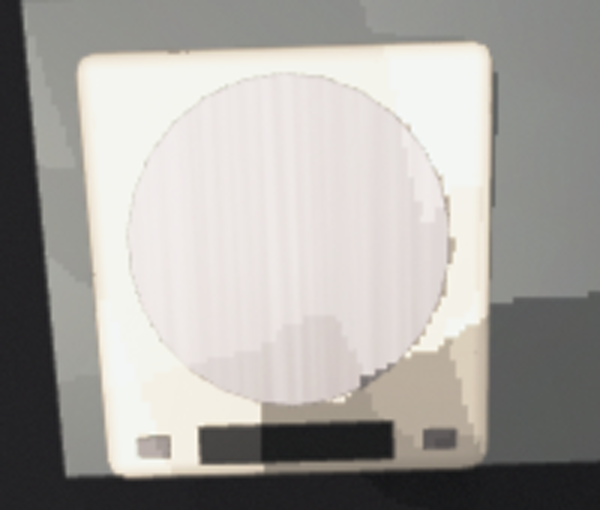

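Run:
```python
from h import *
CYL["pan"]=[(46,0)]
p=snap("wrist")
E=[262.7,54,369.7,164.3]
r=least_squares(lambda q: ext(p,pts("pan",[q[0],q[1],45]))-E,[591,125]); print(r.x,r.fun)
plan(r.x[0]+2,r.x[1],90,0)
```

```text
[591.19883639 127.27907138] [-0.61291093 -0.62558043  0.61267177  0.78753791]
shift [ 62.   -6.5 141.8] rot [ 0.    -0.    -0.001] t 7.5
```

```bash
python3 -m creep '20 -2 40 0 0 0;40 -4 80 0 0 0;62 -6 120 0 0 0;62 -6 142 0 0 0;62 -6 142 0 0 0'; python3 -m creep '0 0 5 0 0 0;0 0 10 0 0 0;0 0 15 0 0 0;0 0 20 0 0 0;0 0 22 0 0 0'; python3 -m creep '0 0 2 0 0 0;0 0 2 0 0 0;0 0 2 0 0 0'; python3 -c "
from h import *
plan(593.4,126.8,60,0)"
```

```text
clock: 8.0
tcp_pos: [591.2, 126.9, 86.2]
orientation: [3.14, 0.006, -0.0]
wrist_force: [-1.4, -0.0, -0.6]
width: 58.7
gripper_force: 32.9
clock: 8.5
tcp_pos: [592.9, 127.6, 67.6]
orientation: [-3.141, -0.0, -0.0]
wrist_force: [-0.9, 0.0, 0.7]
width: 58.5
gripper_force: 32.9
clock: 8.8
tcp_pos: [593.1, 127.5, 65.7]
orientation: [-3.142, -0.0, -0.0]
wrist_force: [0.8, -0.6, -0.2]
width: 59.2
gripper_force: 32.9
shift [0.3 0.7 5.7] rot [-0. -0. -0.] t 8.8
```

```bash
python3 -m creep '0 1 2 0 0 0;0 1 4 0 0 0;0 1 5 0 0 0'; python3 -m creep '0 0 1 0 0 0;0 0 1 0 0 0';python3 -m creep '0 0 1 0 0 0;0 0 1 0 0 0';python3 -m creep '0 0 1 0 0 0;0 0 1 0 0 0'
```

```text
clock: 9.1
tcp_pos: [592.9, 126.4, 60.4]
orientation: [3.142, 0.0, -0.0]
wrist_force: [0.7, 0.2, -0.2]
width: 58.9
gripper_force: 32.9
clock: 9.3
tcp_pos: [592.9, 126.5, 59.4]
orientation: [3.142, 0.0, -0.0]
wrist_force: [0.5, -0.0, 0.4]
width: 58.8
gripper_force: 32.9
clock: 9.5
tcp_pos: [592.9, 126.5, 58.5]
orientation: [3.142, 0.0, -0.0]
wrist_force: [-0.3, 0.3, -0.3]
width: 58.5
gripper_force: 32.9
clock: 9.7
tcp_pos: [592.9, 126.5, 57.5]
orientation: [3.142, 0.0, -0.0]
wrist_force: [0.2, 0.5, -1.3]
width: 59.3
gripper_force: 32.9
```

```bash
python3 -m creep '0 0 0.7 0 0 0;0 0 0.7 0 0 0'; python3 -m creep '0 0 0.7 0 0 0;0 0 0.7 0 0 0'
```

```text
clock: 9.9
tcp_pos: [593.0, 126.5, 57.4]
orientation: [-3.141, -0.0, -0.0]
wrist_force: [-2.3, -1.0, 5.7]
width: 59.0
gripper_force: 36.1
clock: 10.1
tcp_pos: [593.0, 126.5, 57.4]
orientation: [-3.141, -0.0, -0.0]
wrist_force: [-3.3, 0.0, 13.6]
width: 59.0
gripper_force: 40.1
```

```bash
python3 -m creep '0 0 -0.7 0 0 0;0 0 -0.7 0 0 0'; python3 -m creep '0 0 0 0 0 0;0 0 0 0 0 0;0 0 -10 0 0 0;0 0 -40 0 0 0' 70;  python3 -m creep '-20 0 -50 0 0 0;-40 0 -100 0 0 0;-40 0 -130 0 0 0;-40 0 -130 0 0 0;-40 0 -130 0 0 0'; python3 -m creep '0 0 0 0 0 0;0 0 0 0 0 0;0 0 0 0 0 0;0 0 0 0 0 0'
python3 - <<'E'
from h import *
p=snap("wrist","w8"); u,v=proj(p,[591,126.5,60]); print(u,v)
f=cv2.cvtColor(p["frame"],cv2.COLOR_RGB2BGR); c=f[int(v)-95:int(v)+95,int(u)-100:int(u)+100]
print("off",int(u)-100,int(v)-95); cv2.imwrite("pics/c3.png",cv2.resize(c,None,fx=3,fy=3,interpolation=cv2.INTER_CUBIC))
for l in (15,25,40): print(disc(p,u,v,60,30,l))
E
```

```text
clock: 10.3
tcp_pos: [593.1, 126.5, 57.4]
orientation: [-3.141, -0.0, -0.0]
wrist_force: [-3.4, 0.1, 7.5]
width: 59.1
gripper_force: 36.9
clock: 10.7
tcp_pos: [591.4, 126.2, 95.4]
orientation: [3.14, 0.005, -0.0]
wrist_force: [0.6, 0.2, 0.2]
width: 70.1
gripper_force: 0.0
clock: 11.2
tcp_pos: [553.3, 126.6, 228.3]
orientation: [-3.141, -0.002, -0.0]
wrist_force: [0.3, -1.1, -0.8]
width: 69.3
gripper_force: 0.0
clock: 11.6
tcp_pos: [552.8, 126.4, 226.2]
orientation: [3.141, 0.001, -0.0]
wrist_force: [0.0, 0.5, -0.5]
width: 69.9
gripper_force: 0.0
323.98724347985996 139.60374386647166
off 223 44
(array([592.4, 127. ,  26.7]), 0.3)
(array([592.3, 126.9,  27.1]), 0.3)
(array([591.6, 126.9,  27.8]), 0.7)
```

View pics/c3.png

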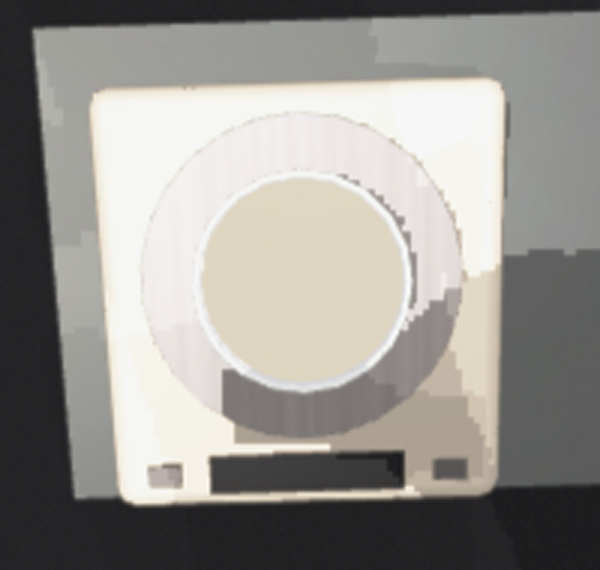

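```bash
cat >> h.py <<'E'
def circ(p,e,z,r,x0=(591,126)):
    g=least_squares(lambda q: ext(p,np.array([[q[0]+r*np.cos(a),q[1]+r*np.sin(a),z] for a in A]))-e,x0); return np.round(g.x,1),np.round(g.fun,1)
E
python3 - <<'E'
from h import *
p=snap("wrist")
print(circ(p,[269.7,81,377,189.7],45,46),circ(p,[288,100,360.3,174.7],60,30))
plan(427,-40,200,0)
E
```

```text
(array([591.2, 127.1]), array([-0.4, -0.3,  0.4,  0.4])) (array([592. , 126.4]), array([-0.9, -0.1,  0.9,  0.1]))
shift [-125.8  166.5   26.6] rot [ 0.     0.001 -0.   ] t 11.7
```

```bash
python3 -m creep '-40 40 0 0 0 0;-70 80 5 0 0 0;-100 120 10 0 0 0;-126 155 20 0 0 0;-126 182 27 0 0 0' 60; python3 -m creep '0 0 0 0 0 0;0 0 0 0 0 0;0 0 0 0 0 0;0 0 0 0 0 0;0 0 0 0 0 0'
python3 - <<'E'
from h import *
p=snap("wrist","w9"); u,v=proj(p,[427,-55,12]); print(u,v)
for s in sil("dish_small",p): print(s["conf"],s["extent"]); e=s["extent"]; u,v=(e[0]+e[2])/2,(e[1]+e[3])/2
for l in (15,25,40): print(disc(p,u,v,12,17.5,l))
plan(427,-55,60,0)
E
```

```text
clock: 12.2
tcp_pos: [422.7, -57.7, 199.6]
orientation: [3.141, 0.003, -0.002]
wrist_force: [0.3, 0.9, -0.4]
width: 60.0
gripper_force: 0.0
clock: 12.7
tcp_pos: [427.3, -54.6, 200.0]
orientation: [-3.141, -0.0, 0.001]
wrist_force: [0.4, -0.0, -0.6]
width: 60.0
gripper_force: 0.0
324.6105975446765 180.6736724499985
0.92 [303.6, 159.1, 340.4, 198.9]
(array([427.6, -51.7,  14.6]), 0.4)
(array([427.3, -51.6,  15.2]), 0.7)
(array([427.5, -51.8,  16.3]), 0.6)
shift [-1.000e-01  1.000e-01  1.399e+02] rot [-0.    -0.     0.001] t 12.8
```

```bash
python3 -m creep '0 -3 50 0 0 0;0 -3 100 0 0 0;0 -3 145 0 0 0;0 -3 160 0 0 0;0 -3 170 0 0 0' 50; python3 -m creep '0 0 5 0 0 0;0 0 8 0 0 0;0 0 8 0 0 0;0 0 8 0 0 0'
python3 - <<'E'
from h import *
p=snap("wrist","w10"); plan(427.5,-52,20,0)
E
```

```text
clock: 13.3
tcp_pos: [426.3, -52.2, 28.3]
orientation: [-3.141, 0.003, 0.0]
wrist_force: [1.0, -1.2, -0.6]
width: 49.7
gripper_force: 0.0
clock: 13.7
tcp_pos: [427.5, -52.5, 22.7]
orientation: [3.142, -0.002, -0.0]
wrist_force: [0.5, 0.3, -0.0]
width: 50.2
gripper_force: 0.0
shift [ 0.1 -0.5  2.7] rot [ 0.    -0.002 -0.   ] t 13.75
```

View pics/w10.png

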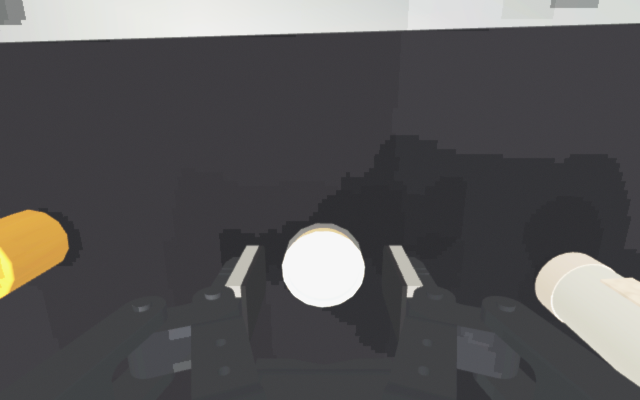

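```bash
python3 -m creep '0 0 2 0 0 0;0 0 3.5 0 0 0;0 0 3.5 0 0 0' 40; python3 -m creep '0 0 0 0 0 0;0 0 0 0 0 0;0 0 0 0 0 0;0 0 0 0 0 0' 30 25
```

```text
clock: 14.05
tcp_pos: [426.9, -52.5, 18.4]
orientation: [-3.142, -0.0, -0.0]
wrist_force: [-0.1, -0.7, 0.1]
width: 39.7
gripper_force: 0.0
clock: 14.45
tcp_pos: [426.9, -52.5, 18.5]
orientation: [-3.142, -0.0, -0.0]
wrist_force: [-0.9, 0.1, 5.2]
width: 33.7
gripper_force: 24.7
```

```bash
python3 -m creep '0 0 -10 0 0 0;0 0 -50 0 0 0;10 -10 -95 0 0 0;40 -40 -120 0 0 0;70 -70 -130 0 0 0'; python3 -c "
from h import *
plan(591.6,126.6,110,0)"
```

```text
clock: 14.95
tcp_pos: [498.6, 17.8, 152.4]
orientation: [-3.141, -0.005, -0.002]
wrist_force: [1.6, -0.8, -1.2]
width: 33.7
gripper_force: 25.1
shift [  92.6 -109.    42.8] rot [-0.    -0.005 -0.002] t 14.95
```

```bash
python3 -m creep '30 -38 0 0 0 0;60 -70 10 0 0 0;90 -100 25 0 0 0;94 -109 36 0 0 0;94 -109 38 0 0 0'; python3 -m creep '0 0 0 0 0 0;0 0 10 0 0 0;0 0 20 0 0 0;0 0 24 0 0 0;0 0 24 0 0 0';python3 - <<'E'
from h import *
p=snap("wrist","w11"); plan(591.7,126.6,80,0)
E
```

```text
clock: 15.45
tcp_pos: [590.2, 128.3, 109.1]
orientation: [-3.142, 0.002, 0.003]
wrist_force: [-0.6, -0.6, -1.7]
width: 33.9
gripper_force: 25.1
clock: 15.95
tcp_pos: [590.4, 125.9, 85.7]
orientation: [3.141, 0.001, -0.001]
wrist_force: [0.2, 0.2, 0.9]
width: 33.7
gripper_force: 25.1
shift [ 1.  -0.5  6.2] rot [ 0.     0.001 -0.001] t 16.0
```

View pics/w11.png

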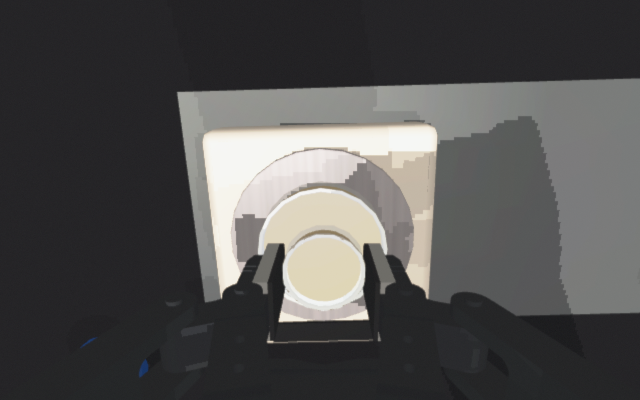

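Run:
```python
from h import *
p=snap("wrist"); t=manip.get_obs()["tcp_pos"]; print(t)
print(circ(p,[283,234,366,309],t[2]-6.3,17.5))
g=least_squares(lambda q: (ext(p,np.array([[q[0]+30*np.cos(a),q[1]+30*np.sin(a),60] for a in A]))-[259,189,387,0])[:3],[591,126]);print(g.x,g.fun)
```

```text
[590.98762201 126.2164956   86.46521   ]
(array([591.7, 126.2]), array([-1.7, -1.7,  1.7,  2. ]))
[591.72493292 126.8315981 ] [-1.31093825  0.12560341  1.3107548 ]
```

Aligned to within 1 mm; lower.

```bash
python3 -m creep '0 -0.5 3 0 0 0;0 -0.5 6 0 0 0;0 -0.5 6.5 0 0 0;0 -0.5 6.5 0 0 0'; python3 -m creep '0 0 1 0 0 0;0 0 1 0 0 0'; python3 -m creep '0 0 0.7 0 0 0;0 0 0.7 0 0 0'
```

```text
clock: 16.45
tcp_pos: [590.9, 127.0, 79.8]
orientation: [3.142, 0.0, -0.0]
wrist_force: [-0.3, -0.4, 0.6]
width: 33.4
gripper_force: 25.1
clock: 16.65
tcp_pos: [591.0, 127.0, 78.9]
orientation: [-3.142, 0.0, -0.0]
wrist_force: [0.3, -0.1, -0.6]
width: 33.7
gripper_force: 25.1
clock: 16.85
tcp_pos: [591.1, 127.0, 78.7]
orientation: [-3.141, -0.0, -0.0]
wrist_force: [-0.7, -0.2, 5.0]
width: 33.1
gripper_force: 25.5
```

```bash
python3 -m creep '0 0 0 0 0 0;0 0 0 0 0 0;0 0 -5 0 0 0;0 0 -40 0 0 0' 45;  python3 -m creep '-20 0 -50 0 0 0;-40 0 -90 0 0 0;-40 0 -107 0 0 0;-40 0 -107 0 0 0' 85; python3 -m creep '0 0 0 0 0 0;0 0 0 0 0 0;0 0 0 0 0 0;0 0 0 0 0 0'
python3 - <<'E'
from h import *
p=snap("wrist","w12"); u,v=proj(p,[591,126.5,60]); 
f=cv2.cvtColor(p["frame"],cv2.COLOR_RGB2BGR); c=f[int(v)-75:int(v)+75,int(u)-100:int(u)+100]
print("off",int(u)-100,int(v)-75); cv2.imwrite("pics/c4.png",cv2.resize(c,None,fx=4,fy=4,interpolation=cv2.INTER_CUBIC))
E
```

```text
clock: 17.25
tcp_pos: [588.8, 126.6, 115.6]
orientation: [3.14, 0.007, 0.0]
wrist_force: [0.1, -0.7, -0.0]
width: 45.1
gripper_force: 0.0
clock: 17.65
tcp_pos: [552.1, 127.4, 228.8]
orientation: [-3.14, -0.006, -0.0]
wrist_force: [0.7, -0.8, 0.1]
width: 84.7
gripper_force: 0.0
clock: 18.05
tcp_pos: [550.8, 126.9, 224.2]
orientation: [3.141, 0.002, -0.0]
wrist_force: [0.4, -0.5, -0.4]
width: 85.0
gripper_force: 0.0
off 224 62
```

View pics/c4.png

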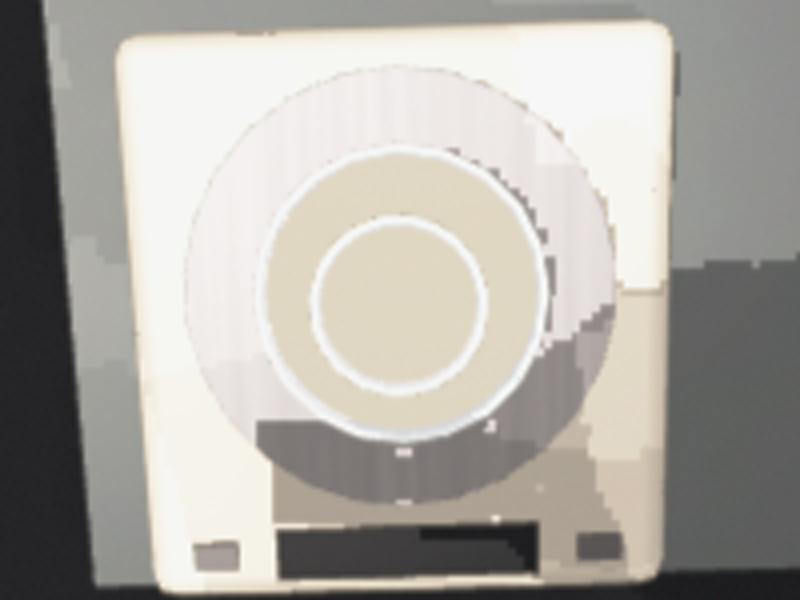

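```bash
python3 - <<'E'
from h import *
p=snap("wrist")
print(circ(p,[301.75,115.5,346,161.5],72,17.5),circ(p,[288.25,98.25,361.5,172],60,30))
plan(410,176,210,0)
E
python3 -m creep '-45 -15 5 0 0 0;-90 -30 10 0 0 0;-130 -49 14 0 0 0;-141 -49 14 0 0 0;-141 -49 14 0 0 0'; python3 -m creep '0 0 0 0 0 0;0 0 0 0 0 0;0 0 0 0 0 0;0 0 0 0 0 0'
python3 - <<'E'
from h import *
p=snap("wrist","w13"); print(p["T"][:3,3]-[67.7,0,125])
for s in sil("beaker",p,3):
    e=s["extent"]; print(s["conf"],e,p["frame"][s["pixels"]].mean(0),s["pixels"].sum())
    g=least_squares(lambda q: ext(p,pts("beaker",[*q,0]))-e,[420,176],loss="soft_l1"); print(g.x,g.fun)
for z in (0,): print(ext(p,pts("beaker",[420,176,0])))
E
```

```text
(array([591. , 127.1]), array([-0.6,  0.1,  0.6, -0.1])) (array([591.9, 126.3]), array([-0.7, -0.9,  0.7,  1. ]))
shift [-140.9  -49.1   14.7] rot [ 0.     0.001 -0.   ] t 18.15
clock: 18.65
tcp_pos: [408.7, 176.4, 211.4]
orientation: [-3.142, 0.001, 0.002]
wrist_force: [0.6, -0.1, 0.6]
width: 85.3
gripper_force: 0.0
clock: 19.05
tcp_pos: [410.7, 175.7, 211.1]
orientation: [3.141, 0.0, -0.001]
wrist_force: [-0.2, -0.0, 0.1]
width: 84.7
gripper_force: 0.0
[410.62240205 176.09607062 211.25673075]
0.72 [291.0, 137.8, 358.8, 215.4] [206.84714599 209.87596048 205.80433589] 3644
[419.06371507 175.1229224 ] [ 1.2196018   2.37453679 -1.21909851 -1.66253228]
0.72 [149.4, 66.0, 241.9, 137.8] [130.16615385 156.88384615 202.11480769] 5200
[477.96802404 276.10098375] [ 0.51475091 -0.08991677 -0.71167347  0.06768279]
[291.04244266 139.16490179 356.46344449 212.59742768]
```

```bash
python3 -m creep '9 0 50 0 0 0;9 0 90 0 0 0;9 0 90 0 0 0;9 0 100 0 0 0;9 0 100 0 0 0'; python3 -m creep '0 0 30 0 0 0;0 0 60 0 0 0;0 0 63 0 0 0;0 0 63 0 0 0';  python3 -m creep '0 0 0 0 0 0;0 0 0 0 0 0;0 0 0 0 0 0;0 0 0 0 0 0;0 0 0 0 0 0' 45 25
```

```text
clock: 19.65
tcp_pos: [419.3, 176.2, 111.8]
orientation: [-3.141, -0.001, -0.0]
wrist_force: [0.4, -0.5, -0.4]
width: 85.3
gripper_force: 0.0
clock: 20.05
tcp_pos: [419.3, 176.2, 49.1]
orientation: [-3.141, -0.0, -0.0]
wrist_force: [0.4, 0.3, 0.7]
width: 85.2
gripper_force: 0.0
clock: 20.55
tcp_pos: [419.6, 176.3, 49.5]
orientation: [-3.141, -0.002, -0.0]
wrist_force: [-1.6, -0.7, 10.7]
width: 48.8
gripper_force: 24.1
```

```bash
python3 -m creep '0 0 -10 0 0 0;0 0 -50 0 0 0;0 10 -95 0 0 0;15 40 -120 0 0 0;40 75 -120 0 0 0'; python3 -m creep '35 30 0 0 0 0;70 60 0 0 0 0;105 90 0 0 0 0;135 104 0 0 0 0;135 104 0 0 0 0'; python3 -m creep '0 0 20 0 0 0;0 0 40 0 0 0;0 0 60 0 0 0;0 0 60 0 0 0;0 0 60 0 0 0';python3 - <<'E'
from h import *
p=snap("wrist","w14"); t=p["T"][:3,3]-[67.7,0,125]; print(t)
for s in sil("beaker",p,2):
    e=s["extent"]; print(s["conf"],e)
    g=least_squares(lambda q: ext(p,pts("beaker",[*q,t[2]-49.3]))-e,[594,-3],loss="soft_l1"); print(g.x,g.fun)
plan(594.5,-3.1,52,0)
E
```

```text
clock: 21.05
tcp_pos: [460.0, 101.8, 172.7]
orientation: [-3.139, -0.006, 0.003]
wrist_force: [1.0, 1.1, -0.8]
width: 48.6
gripper_force: 26.7
clock: 21.55
tcp_pos: [597.2, -6.5, 169.1]
orientation: [3.14, -0.003, -0.005]
wrist_force: [0.3, -0.0, -0.2]
width: 48.4
gripper_force: 26.6
clock: 22.05
tcp_pos: [593.7, -2.7, 109.0]
orientation: [-3.141, 0.0, 0.0]
wrist_force: [0.1, -0.9, -0.1]
width: 48.2
gripper_force: 26.6
[593.64379194  -2.21688839 109.13334887]
0.62 [249.5, 188.4, 397.1, 363.5]
[597.62953476  -2.14604263] [-1.9609153  -6.15836701  1.95548241  2.47752567]
shift [-0.1  0.3 57.7] rot [-0.    -0.002 -0.   ] t 22.15
```

```bash
python3 -m creep '0 0 20 0 0 0;0 0 40 0 0 0;0 0 54 0 0 0;0 0 57 0 0 0;0 0 57 0 0 0'; python3 -m creep '0 0 1 0 0 0;0 0 1 0 0 0';python3 -m creep '0 0 1 0 0 0;0 0 1 0 0 0'
```

```text
clock: 22.65
tcp_pos: [594.0, -3.0, 51.4]
orientation: [3.142, 0.0, -0.0]
wrist_force: [0.7, 0.8, -0.3]
width: 48.7
gripper_force: 26.6
clock: 22.85
tcp_pos: [594.5, -3.0, 51.0]
orientation: [-3.141, -0.001, -0.0]
wrist_force: [0.1, -0.5, -1.2]
width: 48.5
gripper_force: 26.6
clock: 23.05
tcp_pos: [594.3, -3.0, 49.7]
orientation: [-3.142, -0.001, -0.0]
wrist_force: [-0.3, 0.3, 2.4]
width: 48.8
gripper_force: 26.8
```

Contact. Release, rise and check.

```bash
python3 -m creep '0 0 0 0 0 0;0 0 0 0 0 0;0 0 0 0 0 0' 64; python3 -m creep '0 0 -20 0 0 0;0 0 -60 0 0 0;0 0 -110 0 0 0;-20 0 -160 0 0 0;-20 0 -180 0 0 0'; python3 -m creep '0 0 0 0 0 0;0 0 0 0 0 0;0 0 0 0 0 0;0 0 0 0 0 0'
python3 - <<'E'
from h import *
p=snap("wrist","w15"); q=[snap("top"),snap("side")]
for P in [p]+q:
  for s in sil("beaker",P,2):
    e=s["extent"]
    g=least_squares(lambda q: ext(P,pts("beaker",[*q,0]))-e,[594,-3],loss="soft_l1"); print(round(s["conf"],2),e,g.x,np.round(g.fun,1))
plan(410,-165,250,0)
E
```

```text
clock: 23.35
tcp_pos: [593.9, -3.0, 49.2]
orientation: [3.142, 0.0, -0.0]
wrist_force: [1.1, 0.1, 0.2]
width: 64.0
gripper_force: 0.0
clock: 23.85
tcp_pos: [573.5, -3.3, 233.2]
orientation: [-3.141, -0.004, -0.001]
wrist_force: [0.7, -0.7, 0.8]
width: 63.7
gripper_force: 0.0
clock: 24.25
tcp_pos: [573.5, -3.0, 227.9]
orientation: [3.141, 0.002, -0.0]
wrist_force: [-0.8, 0.1, -0.1]
width: 64.0
gripper_force: 0.0
0.91 [291.4, 124.5, 355.0, 195.6] [592.92127903  -2.21448636] [ 0.6  1.8 -0.6 -1.4]
0.91 [0.0, 236.8, 90.6, 313.3] [479.87092046 259.93925904] [-1.4 -1.6 12.6  1.6]
0.92 [158.8, 207.5, 188.7, 237.0] [472.45009686 269.37421471] [-2.1  0.5  4.7 -0.6]
0.85 [365.7, 187.5, 392.3, 214.0] [601.82839699  25.12124026] [ -1.1 -13.1   0.9   1.8]
0.79 [303.5, 107.3, 329.7, 146.2] [478.09283877 261.53129046] [ 2.6  2.  -2.7 -1.2]
shift [-163.9  162.   -21. ] rot [ 0.     0.001 -0.   ] t 24.55
```

Run:
```python
from h import *
L=[]
for i in range(6):
  P=snap("wrist")
  for s in sil("beaker",P,2):
    e=s["extent"]
    if 250<e[0]<330:
      g=least_squares(lambda q: ext(P,pts("beaker",[*q,0]))-e,[594,-3],loss="soft_l1"); L.append([*g.x,*e])
L=np.array(L);print(np.round(L,1),L.mean(0))
# rim: bright thin ring test
g=P["frame"].astype(int).min(2); e=ext(P,pts("beaker",[594,-3,0])); print(e, ext(P,pts("beaker",[594,-3,0])[48:]))
print(g[150,270:375].tolist()); print(g[105:215,323].tolist())
```

```text
[[594.4  -2.2 290.4 124.4 355.8 194.1]
 [595.   -3.4 295.3 125.3 354.1 192.2]
 [593.4  -1.8 291.2 125.8 354.3 195.1]
 [594.3  -3.4 294.4 125.9 355.  193.3]
 [593.5  -2.4 291.6 125.9 355.2 195. ]] [594.1158283   -2.63312689 292.58       125.46       354.88
 193.94      ]
[293.16550412 126.22089337 355.24450392 193.59724809] [293.16550412 132.00579533 355.24450392 193.59724809]
[121, 120, 121, 121, 120, 121, 121, 120, 121, 120, 120, 120, 121, 121, 121, 120, 119, 119, 120, 120, 119, 119, 119, 120, 126, 168, 215, 220, 201, 180, 128, 119, 127, 128, 128, 128, 128, 128, 128, 128, 127, 128, 145, 217, 222, 222, 223, 222, 222, 222, 222, 222, 222, 221, 221, 221, 221, 220, 221, 220, 220, 220, 222, 234, 235, 235, 234, 234, 232, 221, 219, 218, 218, 218, 218, 214, 151, 130, 176, 209, 213, 206, 167, 100, 85, 84, 84, 85, 84, 84, 84, 84, 84, 84, 85, 84, 84, 84, 84, 84, 85, 84, 84, 84, 84]
[135, 134, 134, 134, 134, 134, 135, 135, 135, 134, 133, 133, 133, 131, 130, 131, 131, 132, 131, 131, 131, 127, 124, 120, 109, 124, 185, 219, 213, 215, 226, 231, 232, 233, 232, 232, 232, 231, 231, 231, 231, 231, 230, 230, 223, 221, 221, 221, 221, 221, 221, 220, 221, 221, 216, 161, 143, 129, 127, 126, 126, 126, 127, 127, 127, 127, 127, 128, 127, 118, 98, 94, 93, 93, 93, 93, 94, 93, 93, 96, 110, 114, 114, 122, 164, 171, 144, 125, 110, 108, 108, 107, 107, 107, 108, 108, 107, 107, 106, 106, 107, 107, 105, 105, 106, 106, 105, 106, 103, 103]
```

```bash
python3 -m creep '-40 35 -5 0 0 0;-80 70 -10 0 0 0;-115 105 -15 0 0 0;-145 140 -20 0 0 0;-164 162 -21 0 0 0' 60; python3 -m creep '0 0 0 0 0 0;0 0 0 0 0 0;0 0 0 0 0 0;0 0 0 0 0 0;0 0 0 0 0 0'
python3 - <<'E'
from h import *
p=snap("wrist"); print(p["T"][:3,3]-[67.7,0,125]); u,v=proj(p,[415.2,-165,111])
print(u,v)
for l in (25,40,60): print(disc(p,u,v,111,17,l))
x=disc(p,u,v,111,17,40)[0]; plan(x[0],x[1],101,0)
E
```

```text
clock: 25.65
tcp_pos: [407.4, -167.4, 251.0]
orientation: [3.141, -0.001, -0.003]
wrist_force: [1.3, -1.1, -0.3]
width: 60.4
gripper_force: 0.0
clock: 26.15
tcp_pos: [410.5, -164.2, 250.0]
orientation: [-3.141, 0.0, 0.002]
wrist_force: [-0.3, 0.2, 0.9]
width: 59.9
gripper_force: 0.0
[ 410.48126513 -163.6226405   250.12749029]
325.31877859363897 187.8072710273878
(array([ 413.9, -164.6,   15. ]), 1.8)
(array([ 414.1, -164.6,   15.3]), 1.8)
(array([ 416.4, -164.3,   16.8]), 0.5)
shift [  3.8   0.3 149. ] rot [-0.     0.     0.001] t 26.2
```

```bash
python3 -m creep '5 0 40 0 0 0;5 0 80 0 0 0;5 0 110 0 0 0;5 0 130 0 0 0;5 0 130 0 0 0' 60; python3 -m creep '0 0 10 0 0 0;0 0 19 0 0 0;0 0 19 0 0 0;0 0 19 0 0 0'; python3 -m creep '0 0 0 0 0 0;0 0 0 0 0 0;0 0 0 0 0 0;0 0 0 0 0 0' 28 35
```

```text
clock: 26.7
tcp_pos: [413.8, -164.2, 118.1]
orientation: [-3.14, 0.005, 0.001]
wrist_force: [-0.3, -0.5, 0.5]
width: 59.8
gripper_force: 0.0
clock: 27.1
tcp_pos: [415.1, -165.0, 101.5]
orientation: [3.142, -0.0, -0.0]
wrist_force: [0.7, -0.5, 0.2]
width: 60.2
gripper_force: 0.0
clock: 27.5
tcp_pos: [415.4, -165.1, 101.8]
orientation: [3.141, -0.001, -0.0]
wrist_force: [-0.4, -0.2, 6.5]
width: 32.9
gripper_force: 34.3
```

```bash
python3 -m creep '0 0 -10 0 0 0;0 0 -50 0 0 0;0 0 -95 0 0 0;0 -10 -130 0 0 0;0 -40 -140 0 0 0'; python3 -m creep '10 -45 0 0 0 0;20 -90 0 0 0 0;35 -130 0 0 0 0;50 -170 0 0 0 0;70 -215 0 0 0 0';  python3 -c "
from h import *
plan(588,257,242,0)"
```

```text
clock: 28.0
tcp_pos: [416.2, -127.2, 245.5]
orientation: [3.139, -0.006, -0.005]
wrist_force: [0.6, 1.9, -1.5]
width: 32.7
gripper_force: 35.1
clock: 28.5
tcp_pos: [484.7, 91.0, 242.2]
orientation: [3.141, -0.0, -0.001]
wrist_force: [0.9, -0.3, -1.3]
width: 32.8
gripper_force: 35.1
shift [ 103.1 -166.2    0.2] rot [ 0.    -0.    -0.001] t 28.5
```

```bash
python3 -m creep '26 -42 0 0 0 0;52 -84 0 0 0 0;78 -126 0 0 0 0;103 -166 0 0 0 0;103 -166 0 0 0 0'; python3 -m creep '0 0 25 0 0 0;0 0 55 0 0 0;0 0 85 0 0 0;0 0 105 0 0 0;0 0 120 0 0 0'; python3 -m creep '0 0 8 0 0 0;0 0 15 0 0 0;0 0 15 0 0 0;0 0 15 0 0 0'; python3 -c "
from h import *
plan(588.0,257.2,102,0)"
```

```text
clock: 29.0
tcp_pos: [588.8, 263.0, 240.8]
orientation: [-3.138, -0.0, 0.006]
wrist_force: [-0.5, 0.9, -1.2]
width: 32.8
gripper_force: 35.1
clock: 29.5
tcp_pos: [587.2, 255.2, 120.3]
orientation: [3.14, 0.002, -0.0]
wrist_force: [-0.0, 0.9, -0.6]
width: 32.8
gripper_force: 35.1
clock: 29.9
tcp_pos: [588.3, 256.1, 107.0]
orientation: [-3.141, -0.001, -0.0]
wrist_force: [0.3, -0.3, -0.7]
width: 32.9
gripper_force: 35.1
shift [-0.3 -1.1  5. ] rot [-0.    -0.001 -0.   ] t 29.9
```

```bash
python3 -m creep '0 -1 2 0 0 0;0 -1 4 0 0 0;0 -1 4 0 0 0;0 -1 4 0 0 0'; python3 -m creep '0 0 1 0 0 0;0 0 1 0 0 0;0 0 1 0 0 0'; python3 -m creep '0 0 0.7 0 0 0;0 0 0.7 0 0 0'
```

```text
clock: 30.3
tcp_pos: [588.0, 257.0, 102.3]
orientation: [3.142, 0.0, -0.0]
wrist_force: [0.2, 0.2, -0.1]
width: 32.8
gripper_force: 35.1
clock: 30.6
tcp_pos: [588.4, 257.1, 101.9]
orientation: [-3.141, -0.001, -0.0]
wrist_force: [-0.6, -0.5, 4.8]
width: 32.6
gripper_force: 35.5
clock: 30.8
tcp_pos: [588.9, 257.2, 101.9]
orientation: [-3.141, -0.002, -0.0]
wrist_force: [-1.7, -1.1, 11.2]
width: 32.7
gripper_force: 36.1
```

```bash
python3 -m creep '0 0 -0.7 0 0 0;0 0 -0.7 0 0 0'; python3 -m creep '0 0 0 0 0 0;0 0 0 0 0 0;0 0 0 0 0 0' 60; python3 -m creep '0 0 -20 0 0 0;0 0 -60 0 0 0;0 0 -100 0 0 0;-20 0 -140 0 0 0;-20 0 -150 0 0 0'; python3 -m creep '0 0 0 0 0 0;0 0 0 0 0 0;0 0 0 0 0 0;0 0 0 0 0 0;0 0 0 0 0 0'
python3 - <<'E'
from h import *
p=snap("wrist"); print(p["T"][:3,3]-[67.7,0,125]); u,v=proj(p,[588,257,111]); print(u,v)
for l in (25,40,60): print(disc(p,u,v,111,17,l))
for i in range(4):
  P=snap("wrist")
  for s in sil("tube",P):
    e=s["extent"]; g=least_squares(lambda q: ext(P,pts("tube",[*q,0]))-e,[588,257],loss="soft_l1"); print(e,g.x,np.round(g.fun,1))
E
```

```text
clock: 31.0
tcp_pos: [588.4, 257.1, 101.9]
orientation: [-3.141, -0.001, -0.0]
wrist_force: [-1.8, -0.6, 6.9]
width: 33.0
gripper_force: 35.7
clock: 31.3
tcp_pos: [587.9, 256.9, 101.0]
orientation: [3.141, 0.0, -0.0]
wrist_force: [0.9, 0.2, 0.4]
width: 60.1
gripper_force: 0.0
clock: 31.8
tcp_pos: [567.9, 258.0, 255.8]
orientation: [-3.138, -0.005, 0.001]
wrist_force: [1.4, 0.6, -1.1]
width: 60.1
gripper_force: 0.0
clock: 32.3
tcp_pos: [567.9, 256.8, 250.1]
orientation: [3.141, 0.002, -0.0]
wrist_force: [0.0, -0.3, -0.2]
width: 60.0
gripper_force: 0.0
[568.02205986 257.36323299 250.13165366]
323.785017772234 167.58110455239174
(array([592.1, 258.9,  13.4]), 2.5)
(array([592.2, 258.8,  13.5]), 2.5)
(array([592. , 258.7,  13.8]), 2.4)
[301.6, 134.4, 344.2, 190.1] [587.75110239 257.75450441] [-1.3  0.2  1.3 -0.1]
[299.5, 132.8, 343.4, 193.0] [586.21397169 258.98574852] [-0.6  3.5  0.6 -1. ]
[302.7, 137.2, 345.6, 192.0] [585.87888679 257.0295173 ] [-1.1 -0.5  1.1  0.4]
[300.5, 134.9, 344.7, 190.5] [587.5083414  258.23834512] [-0.4  0.3  0.4 -0.2]
```

Run:
```python
from h import *
p=snap("top","end"); q=snap("side","ends")
for t in CYL:
    for P in (p,q): print(t,[(round(s["conf"],2),s["extent"]) for s in sil(t,P,2)])
    if t=="tube": print([ext(P,pts("tube",[588,257.2,0])) for P in (p,q)])
    if t=="beaker": print([ext(P,pts("beaker",[594.3,-3,0])) for P in (p,q)])
    if t=="dish_large": print([ext(P,pts(t,[591.3,127,45])) for P in (p,q)])
print(manip.job_done())
```

```text
dish_large [(0.72, [232.5, 147.8, 267.7, 175.9]), (0.71, [244.4, 155.8, 256.6, 172.6])]
dish_large [(0.67, [356.8, 146.1, 386.0, 164.2])]
[array([231.57069581, 146.7268802 , 262.90919297, 177.8887421 ]), array([355.08284725, 145.73807337, 383.16675008, 168.51714379])]
dish_small [(0.83, [239.1, 155.1, 254.7, 169.9])]
dish_small [(0.44, [360.4, 140.3, 381.8, 157.8])]
beaker [(0.81, [302.2, 144.2, 321.9, 181.1]), (0.7, [159.5, 206.2, 188.5, 235.0])]
beaker [(0.87, [306.7, 104.2, 326.4, 141.3]), (0.78, [365.2, 183.4, 391.5, 214.0])]
[array([299.78632652, 146.35362547, 325.35507206, 178.360967  ]), array([362.36145885, 183.88027636, 391.52175943, 226.06225202])]
tube [(0.66, [164.2, 149.4, 197.4, 177.1])]
tube [(0.73, [351.6, 96.9, 372.3, 144.1])]
[array([162.79714421, 147.80784311, 196.62819085, 176.68791098]), array([354.01585506,  97.42596517, 371.63365072, 143.688835  ])]
amber_bottle [(0.63, [161.7, 260.2, 189.3, 284.1])]
amber_bottle []
brass_weight [(0.68, [241.3, 153.4, 256.3, 171.2]), (0.65, [268.6, 237.0, 279.0, 249.4])]
brass_weight [(0.67, [292.9, 175.1, 303.8, 194.8]), (0.31, [348.8, 203.3, 426.4, 293.2])]
the job is handed in; nothing more can be done
None
```

I handed in the job after about 33 of the 128 s, with everything released and where you asked: by the cameras, the dishes stand within about 1 mm of the pan's centre, the beaker within about 1 mm of the midpoint, and the tube within about 2 mm of its mirror spot. I never touched the amber bottle, the brass weight or the blue beaker.

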